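Wedge a lacquer tile flush in its gluing jig

TASK

A black lacquer tile lies loose in the gluing jig and has to be held tight against the fence while its glue grabs. Lift away the bamboo slat that lies across the jig and lay it flat in the shallow tray, then take the wooden wedge out of its rest, slide it nose down into the gap in front of the short stop, the only place wide enough, with its sloping face to the tile, and push it down until the tile is pressed flush along the fence. Finish while still gripping the wedge and keeping it pressed in; leave the bowl, the cup and the jar alone.

Things in the scene. Friction and masses are not known exactly. Their poses are not given: they have to be found in the camera images.
- jig: The gluing jig: a plywood board 200 x 180 x 12 mm fixed to the bench, carrying the fence on its +x (far) side and two stops side by side on its -x (near) side, with the tile between them. Origin on the bench; the board's top is at z = 12 mm, its middle at x = -15 mm. Fence, stops and jig have parallel axes.
- fence: Fixed wooden fence on the jig, 20 mm deep, 170 mm long (y), 28 mm high above the board. Origin at the middle of the lower edge of the face that looks at the tile; that face is the plane x = 0, looking to -x, 45 mm from the jig's origin.
- stop_short: The short fixed stop on the jig: 25 mm deep (x), 60 mm long (y), 28 mm high above the board. Origin at the middle of the lower edge of its face towards the tile (plane x = 0, looking to +x). It lies left or right of the long stop (they touch, centres 60 mm apart in y). With the tile flush at the fence, the gap from this face to the tile is 20 mm.
- stop_long: The long fixed stop, 37 mm deep, 60 mm long (y), 28 mm high. Same origin line as the short stop, but its face towards the tile stands at its x = +12 mm, so that the gap there is at most 8 mm: too narrow for the wedge.
- tile: Loose black lacquered tile, 90 mm (x) by 140 mm (y) by 28 mm high, 0.22 kg, smooth and slippery, lying on the jig's board between stops and fence with about 3 to 4 mm of air to the fence and up to 0.012 rad askew. Origin at the centre of its underside. Its top, the fence and the stops are all level, 40 mm above the bench.
- wedge_head (a point): Centre of the wooden wedge's head (the wedge weighs 90 g): a block 25 mm (x) by 48 mm (y) by 56 mm high, the part to grip. Its blade hangs below. z points up from nose to head. At the start the head's shoulders rest on top of the rest, 48 mm above the bench, and the blade hangs in the slot.
- wedge_nose (a point): Lowest end of the wedge's blade: middle of the nose edge on the flat side, 62 mm below and 12.5 mm to -x of the head's centre, same axes. The blade is 34 mm long, 30 mm wide (y), with a flat upright face on the -x side, level with the head's -x side, and a sloping face on the +x side; 11 mm thick at the nose, growing 0.4 mm per mm upwards.
- rest: Fixed wooden block 75 x 80 x 48 mm high with an open slot 31 mm (x) by 36 mm (y) in its middle, where the wedge hangs; lift the wedge straight up. Origin at the centre of its underside. Once in the gap, the wedge seats the tile with a downward push of about 12 to 25 N; it stops with its nose roughly 4 to 12 mm above the jig's board.
- slat_center (a point): Centre of the loose bamboo slat, 110 mm long (x), 20 mm wide (y), 20 mm high, 30 g, with rounded edges. It lies across the gap, on the tops of the short stop and the tile.
- tray: Fixed shallow dark-red tray, 170 mm (x) by 130 mm (y), 22 mm high, walls and floor 5 mm thick, open above. Origin at the centre of its underside.
- bowl: Bystander: black bowl, 96 mm wide, 45 mm high; origin at the centre of its underside. To be left alone.
- cup: Bystander: bamboo cup with sticks, 56 mm wide, 80 mm high (120 mm with sticks); origin at the centre of its underside. To be left alone.
- jar: Bystander: glass jar, 60 mm wide, 85 mm high; origin at the centre of its underside. To be left alone.
There are look-alikes about, which are no part of the job. What is shaped like the part that bears slat_center but orange or red is not meant.

How it is judged:
By the outcome, as a careful person would: the job done as asked, in the order asked, and still so for the second after the job is handed in, while the arm keeps its last pose, push and grip.
It also fails if it takes over 64 s, if anything falls off the work surface, if the arm or the gripper's body presses on something with over 40 N, if the wrist force passes 120 N, or if a joint passes its speed limit or range.

ROBOT

A 6-joint arm with a two-finger parallel gripper is mounted at the origin on the work surface. World frame = base frame: x ahead of the robot, y to its left, z up, the work surface at z = 0. Lengths are in mm, angles in rad, forces in N, time in s.
With the tool pointing down it reaches from about 275 to 1000 mm from the base axis. Payload 8.4 kg.
Tool frame: the origin (TCP) lies between the finger pads; the fingertips stand 22 mm ahead of it and the grasp point (between the pads) lies 3 mm ahead of it; z points along the fingers, y is the line along which they close (so a half turn about z gives the same grasp; the last joint's range is limited). The gripper opens to 85 mm and grips with 20 to 120 N. Pads are 22 mm wide; open, the fingers measure 114 mm over their backs; the gripper's body (76 mm by 85 mm) begins 54 mm behind the grasp point. The pads swing forward as they close: fully open they stand 13 mm farther back than shut.
Start: joints at [-1.15, 0.353, 1.633, -0, 1.155, -0.002], TCP at [256.446, -569.968, 253.281] pointing down, gripper open.
Joint ranges: [-2.63, 2.63], [-0.92, 2.1], [0.06, 2.66], [-1.3, 4.44], [0, 2.69], [-3.02, 3.02]. Speed limits (rad/s): [2.22, 2.22, 2.79, 3.14, 3.14, 3.14].

INTERFACE

Orientations are given as [roll, pitch, yaw] about the fixed x, y, z axes, in that order (R = Rz(yaw) Ry(pitch) Rx(roll)).
In Python, from rig import r, grab_frame gives the robot as it stands.
- The arm moves only by the shell command python3 -m inch 'ROWS' [FORCE]. ROWS is JSON, a list of rows, each a list of 7 numbers: the turn, a rotation vector about the tool's x, y, z as a fraction of full scale, then the shift along the tool's x, y, z as a fraction of full scale, then the closure, from 0 (fully open) to 1 (shut). In form: [[rx, ry, rz, dx, dy, dz, fingers], ...]. A call has 1 to 8 rows; each row shifts and turns the commanded pose from where the row before left it, along the tool's axes as they then stand; what a row does not reach is not made up. Full scale, the value 1, is 2.5 cm for a shift and pi rad for a turn. A row lasts 1/12 s, in which the tool goes at most 41.7 mm and 7.16 degrees, less where a joint would pass 70% of its speed; a pose out of reach is approached as far as the arm can. A call with a number of a shift or a turn outside -1 to 1 is refused whole. A call with a gripper value outside its range is refused whole. The fingers move at their own pace and stop on an object; FORCE is the grip in N (left out, the last holds). Time passes only in rows, so rows that do not move let the fingers close. It gives the time, the measured TCP pose, the force, the opening and the grip force at its end, in the units of the state.
- r.sense(): the state, without advancing time (a new reading comes with each control period).
- grab_frame(name): name is "scene" or "top" or "wrist"; returns a dict with "pixels" (480x640x3 uint8, red, green, blue), "z_map" (480x640 float32, mm along the optical axis (not along the pixel's ray), 0 where there is no reading), "vertical_fov" (degrees; the focal length in pixels is half the picture's height over the tangent of half this angle, whatever the lens; pixels are square), "cx", "cy" (the principal point, pixels), "dist" ([k1, k2, p1, p2, k3] as OpenCV has them; the pictures are not rectified), "cam_to_world" (4x4, takes a point from camera to world coordinates). Camera axes: x right, y down, z forward; pixel columns grow to the right and rows downward; lengths in mm; the calibration is good to about 2 mm. A picture is of the moment at which its call begins.
- r.sign_off(): hands the job in; it is judged then, once.
The state is a dict: "clock": time; "qpos": joint angles; "qvel": joint speeds; "joint_efforts": joint torques, N m; "eef_pos": TCP position; "tcp_rot": TCP orientation; "contact_force": force on the tool from outside, world axes, zero at the start; "wrist_torque": the same for the moment, N m; "opening": opening from 0.0 (shut) to 1.0 (fully open); "grasp_force": force on a finger pad.
Only numpy, scipy, OpenCV 4.12 (cv2) and the standard library are available. Lean on these libraries where they do the work, as an engineer would, in place of code of your own. Each camera call takes 0.05 s, during which the arm holds its last target. There are 200 camera calls.

## Working session

There is one attempt and no reset: what is moved stays moved. The work goes in short steps, Python scripts to look and compute and a shell command to move; the robot and the scene stay as the last step left them, time stands still between calls to the robot, and variables do not carry over. Pictures are saved under pics/ and viewed, at most 10 in all, crops included, and the job is handed in when it is done.

```bash
mkdir -p pics; ls
cat > h.py <<'E'
import numpy as np,cv2
from rig import r,grab_frame
def K(f):
    F=240/np.tan(np.radians(f["vertical_fov"])/2)
    return np.array([[F,0,f["cx"]],[0,F,f["cy"]],[0,0,1.]])
def ray(f,uv):
    p=cv2.undistortPoints(np.array(uv,float).reshape(-1,1,2),K(f),np.array(f["dist"],float)).reshape(-1,2)
    T=np.array(f["cam_to_world"]);return T[:3,3],np.c_[p,np.ones(len(p))]@T[:3,:3].T
def onz(f,uv,z):
    o,d=ray(f,uv);return o+d*((z-o[2])/d[:,2])[:,None]
def cloud(f):
    v,u=np.mgrid[:480,:640];o,d=ray(f,np.c_[u.ravel(),v.ravel()])
    return (o+d*f["z_map"].reshape(-1,1)).reshape(480,640,3)
def save(f,n): cv2.imwrite("pics/"+n,f["pixels"][:,:,::-1])
E
python3 - <<'E'
from h import *
import pickle
for n in("scene","top"):
    f=grab_frame(n);save(f,n+"0.png");pickle.dump(f,open(n+"0.pkl","wb"));print(n,np.array(f["cam_to_world"]).round(2).tolist(),f["dist"],f["vertical_fov"])
print(r.sense())
E
```

```text
pics
scene [[0.71, 0.57, -0.4, 890.41], [0.7, -0.58, 0.42, -349.39], [0.01, -0.58, -0.81, 752.58], [0.0, 0.0, 0.0, 1.0]] [-0.13315165  0.          0.          0.          0.        ] 49.60215666289476
top [[-0.03, -1.0, 0.06, 530.62], [-1.0, 0.03, 0.01, 13.17], [-0.01, -0.06, -1.0, 917.15], [0.0, 0.0, 0.0, 1.0]] [-0.07568758  0.          0.          0.          0.        ] 50.498226035151475
{'clock': 0.1, 'qpos': array([-1.15039431e+00,  3.53576685e-01,  1.63402538e+00, -1.26187868e-05,
        1.15519114e+00, -2.38343898e-03]), 'qvel': array([-0.00150161, -0.00319733, -0.00086403, -0.00091804,  0.00024691,
       -0.0002648 ]), 'joint_efforts': array([ 9.88297325e-04, -6.06358838e+01, -3.42818463e+01,  1.24966652e-05,
        3.82491868e-03, -6.62499133e-06]), 'eef_pos': array([ 256.29094819, -569.62126615,  252.65282336]), 'tcp_rot': array([-3.14039208e+00,  8.67698073e-06,  4.22790561e-01]), 'contact_force': array([-0.26649549,  0.20079562,  0.30219117]), 'wrist_torque': array([0.0104351 , 0.01755065, 0.03963847]), 'grasp_force': 0.0, 'opening': 1.0012812352266214}
```

View pics/top0.png

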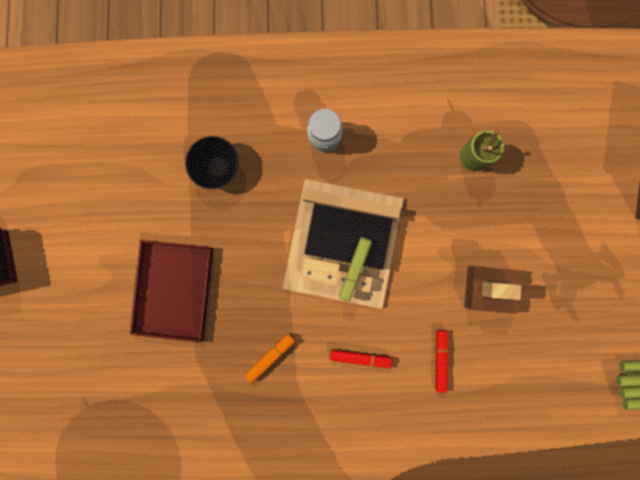

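View pics/scene0.png

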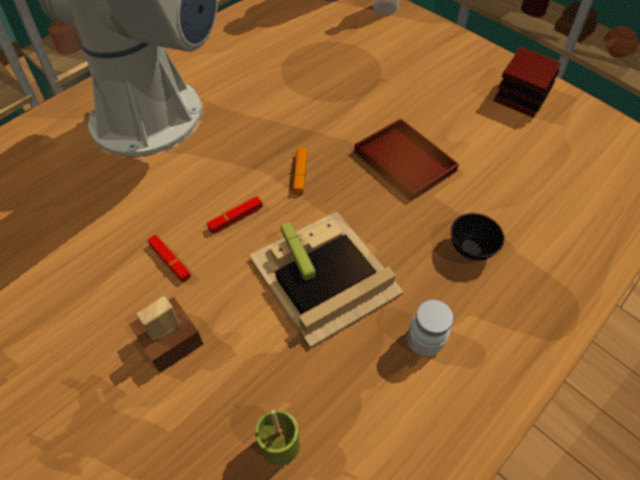

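Top view: the jig is at about (345,245), with the fence towards the top. The long stop is at (322,272) and the short stop at (372,285), on the right. The green slat lies across at (355,269), the wedge stands in its rest at (502,291), and the tray is at (172,291). The scene view agrees.

Run:
```python
from h import *
import pickle
for n in("top","scene"):
    f=pickle.load(open(n+"0.pkl","rb"));C=cloud(f);hsv=cv2.cvtColor(f["pixels"],cv2.COLOR_RGB2HSV)
    H,S,V=[hsv[:,:,i].astype(int) for i in range(3)];X,Y,Z=[C[:,:,i] for i in range(3)]
    ok=f["z_map"]>0
    print(n,"table z",np.median(Z[ok&(abs(Z)<15)]))
    def rect(m,name,zs=None):
        m=m&ok;k,l,st,_=cv2.connectedComponentsWithStats(m.astype(np.uint8))
        i=1+np.argmax(st[1:,4]);m=l==i;P=C[m]
        z=np.median(P[:,2])
        v,u=np.nonzero(m); Q=onz(f,np.c_[u,v],z if zs is None else zs)[:,:2].astype(np.float32)
        b=cv2.minAreaRect(Q);print(name,m.sum(),"z",z.round(1),"rect",np.round(b[0],1),np.round(b[1],1),round(b[2],1), "corners",cv2.boxPoints(b).round(0).tolist())
    near=lambda x,y,d:(abs(X-x)<d)&(abs(Y-y)<d)
    rect((H>28)&(H<45)&(S>100)&(Z>48)&(X<520)&near(480,0,160),"slat",60)
    rect((Z>92)&(Z<115)&(S<200)&near(455,-260,90),"wedge",104)
    rect((Z>40)&(Z<56)&near(455,-260,90),"rest",48)
    rect((Z>12)&(Z<32)&near(455,315,120),"tray",22)
    rect((Z>6)&near(530,0,150)&(X<660)&(Y>-100),"jig",40)
    rect((V<60)&(Z>30)&(Z<48)&near(560,0,110),"tile",40)
    rect((V>90)&(Z>34)&(Z<48)&(X>560)&(X<660)&near(600,0,110),"fence",40)
```

```text
top table z 0.48916814609884796
slat 303 z 60.3 rect [498.6 -20.4] [18.7 52.3] 66.6 corners [[471.0, -19.0], [519.0, -39.0], [526.0, -22.0], [478.0, -1.0]]
wedge 490 z 104.1 rect [ 482.1 -269.1] [51.  25.3] 83.6 corners [[467.0, -293.0], [492.0, -296.0], [497.0, -245.0], [472.0, -242.0]]
rest 1509 z 48.7 rect [ 481.5 -270.8] [83.8 75.9] 82.7 corners [[439.0, -308.0], [514.0, -317.0], [524.0, -234.0], [449.0, -224.0]]
tray 1118 z 20.8 rect [491.8 294.4] [133.  169.5] 82.9 corners [[399.0, 239.0], [568.0, 218.0], [584.0, 350.0], [416.0, 371.0]]
jig 10521 z 39.4 rect [567.6 -12.1] [174.7 194.1] 77.3 corners [[454.0, -76.0], [643.0, -119.0], [681.0, 52.0], [492.0, 94.0]]
tile 3593 z 40.4 rect [579.9 -22.9] [136.5  88.2] 77.2 corners [[522.0, -80.0], [608.0, -99.0], [638.0, 34.0], [552.0, 53.0]]
fence 1135 z 40.3 rect [636.7 -28.5] [169.9  20.9] 77.2 corners [[608.0, -109.0], [628.0, -114.0], [666.0, 52.0], [645.0, 57.0]]
scene table z 0.0412187106875308
slat 256 z 59.7 rect [500.5 -24.4] [19.5 53.8] 68.8 corners [[472.0, -24.0], [522.0, -43.0], [529.0, -25.0], [479.0, -6.0]]
wedge 638 z 103.4 rect [ 486.1 -272.1] [48.7 31.8] 83.4 corners [[467.0, -294.0], [499.0, -298.0], [505.0, -250.0], [473.0, -246.0]]
rest 1555 z 47.9 rect [ 483.3 -272.8] [80.3 80.2] 83.2 corners [[439.0, -308.0], [518.0, -317.0], [528.0, -238.0], [448.0, -228.0]]
tray 1040 z 19.6 rect [494.9 290.6] [137.4 175.4] 82.8 corners [[399.0, 233.0], [573.0, 212.0], [590.0, 348.0], [416.0, 370.0]]
jig 9888 z 39.1 rect [568.7 -22.3] [178.5 219.7] 80.3 corners [[445.0, -92.0], [662.0, -129.0], [692.0, 47.0], [475.0, 84.0]]
tile 3632 z 39.8 rect [579.9 -25.6] [140.   89.5] 77.5 corners [[521.0, -84.0], [608.0, -104.0], [639.0, 33.0], [551.0, 52.0]]
fence 1345 z 39.5 rect [638.3 -29.5] [169.7  24.9] 77.4 corners [[608.0, -110.0], [632.0, -115.0], [669.0, 51.0], [645.0, 56.0]]
```

```bash
cat >> h.py <<'E'
from scipy.spatial.transform import Rotation as Ro
def left(x,y,z,yaw):
    s=r.sense();R0=Ro.from_euler("xyz",s["tcp_rot"]);R1=Ro.from_euler("xyz",[np.pi,0,yaw])
    print("turn first",((R0.inv()*R1).as_rotvec()/np.pi).round(4),"then shift",(R1.inv().apply(np.array([x,y,z])-s["eef_pos"])/25).round(3),
     "t",s["clock"],"F",s["contact_force"].round(1),"open",round(s["opening"],3),"grip",round(s["grasp_force"],1),"pos",s["eef_pos"].round(1))
E
python3 - <<'E'
from h import *
import pickle
for n in("top","scene"):
    f=pickle.load(open(n+"0.pkl","rb"));C=cloud(f);hsv=cv2.cvtColor(f["pixels"],cv2.COLOR_RGB2HSV).astype(int)
    H,S,V=hsv[...,0],hsv[...,1],hsv[...,2];X,Y,Z=C[...,0],C[...,1],C[...,2]
    m=(H>24)&(H<50)&(S>90)&(V>60)&(Z>44)&(Z<70)&(X>440)&(X<600)&(abs(Y+20)<90)
    v,u=np.nonzero(m);b=cv2.minAreaRect(onz(f,np.c_[u,v],60)[:,:2].astype(np.float32));print(n,m.sum(),b,cv2.boxPoints(b).round().tolist())
left(510,-30,150,-0.3)
E
```

```text
top 748 ((523.4644165039062, -30.899354934692383), (20.25440216064453, 107.56835174560547), 68.33976745605469) [[470.0, -20.0], [570.0, -60.0], [577.0, -41.0], [477.0, -2.0]]
scene 719 ((527.1618041992188, -36.01430892944336), (21.486949920654297, 114.61788177490234), 68.1349105834961) [[470.0, -25.0], [576.0, -67.0], [584.0, -47.0], [478.0, -5.0]]
turn first [-4.000e-04  1.000e-04  2.301e-01] then shift [  3.316 -23.62    4.106] t 0.1 F [-0.3  0.2  0.3] open 1.001 grip 0.0 pos [ 256.3 -569.6  252.7]
```

```bash
python3 -m inch '[[0,0,0.037,0,0,0,0],[0,0,0.037,0,0,0,0],[0,0,0.037,0,0,0,0],[0,0,0.037,0,0,0,0],[0,0,0.037,0,0,0,0],[0,0,0.037,0,0,0,0],[0,0,0.033,0,0,0,0]]' | tail -3
python3 -m inch '[[0,0,0,0.2,-1,0,0],[0,0,0,0.2,-1,0,0],[0,0,0,0.2,-1,0,0],[0,0,0,0.2,-1,0,0],[0,0,0,0.2,-1,0,0],[0,0,0,0.2,-1,0,0],[0,0,0,0.2,-1,0,0],[0,0,0,0.2,-1,0,0]]' | tail -3
python3 -m inch '[[0,0,0,0,-1,0,0],[0,0,0,0,-1,0,0],[0,0,0,0,-1,0,0],[0,0,0,0,-1,0,0],[0,0,0,0,-1,0,0],[0,0,0,0,-1,0,0],[0,0,0,0,-1,0,0],[0,0,0,0,-1,0,0]]' | tail -3
python3 -m inch '[[0,0,0,0,-1,0.3,0],[0,0,0,0,-1,0.3,0],[0,0,0,0,-1,0.3,0],[0,0,0,0,-1,0.3,0],[0,0,0,0,-1,0.3,0],[0,0,0,0,-0.9,0.3,0],[0,0,0,0,0,0.5,0],[0,0,0,0,0,0,0]]' | tail -3
python3 - <<'E'
from h import *
import pickle
f=grab_frame("wrist");save(f,"w1.png");pickle.dump(f,open("w1.pkl","wb"))
left(524,-32,120,-.379)
C=cloud(f);hsv=cv2.cvtColor(f["pixels"],cv2.COLOR_RGB2HSV).astype(int);H,S,V=hsv[...,0],hsv[...,1],hsv[...,2];Z=C[...,2]
m=(H>24)&(H<50)&(S>90)&(V>60)&(Z>50)&(Z<70)
v,u=np.nonzero(m);b=cv2.minAreaRect(onz(f,np.c_[u,v],60)[:,:2].astype(np.float32));print(m.sum(),b)
E
```

```text
contact_force: [0.6, 0.0, 0.4]
opening: 1.0
grasp_force: 0.0
contact_force: [0.5, 0.1, -0.6]
opening: 1.003
grasp_force: 0.0
contact_force: [-0.2, 0.1, 0.8]
opening: 1.0
grasp_force: 0.0
contact_force: [-0.6, 0.4, -0.4]
opening: 0.995
grasp_force: 0.0
turn first [0.0002 0.0009 0.0006] then shift [ 0.439 -2.043  2.988] t 2.7333 F [ 0.  -0.   0.1] open 1.001 grip 0.0 pos [494.9 -75.4 194.7]
4331 ((524.1852416992188, -34.05572509765625), (20.80783462524414, 107.41881561279297), 68.41497039794922)
```

View pics/w1.png

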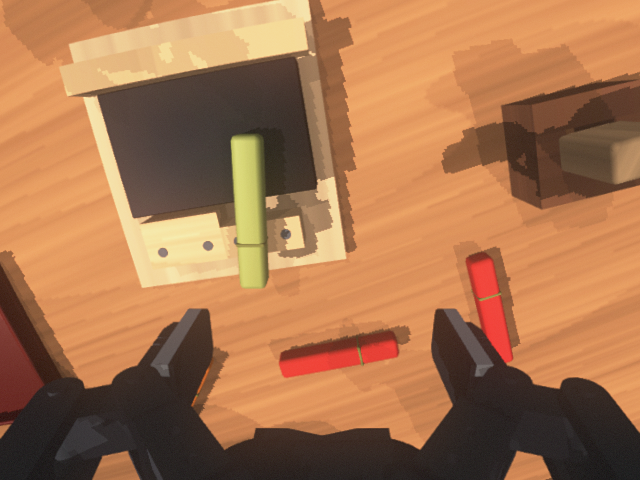

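The wrist view shows the slat at (250,210) px, the short stop on the right at (286,233), and the long stop on the left. The slat centre comes out at (524,-34).

```bash
python3 -m inch '[[0,0,0,0.23,-1,0.8,0],[0,0,0,0.23,-1,0.8,0],[0,0,0,0,0,0.8,0.3],[0,0,0,0,0,0.8,0.3],[0,0,0,0,0,0.7,0.4],[0,0,0,0,0,0.4,0.5],[0,0,0,0,0,0,0.5],[0,0,0,0,0,0,0.5]]' 40| tail -3
python3 - <<'E'
from h import *
left(524,-33.5,65,-.379)
E
```

```text
contact_force: [-0.1, 0.3, -1.1]
opening: 0.502
grasp_force: 0.0
turn first [ 0.0001  0.0001 -0.    ] then shift [-0.048 -0.014  0.944] t 3.4 F [-0.1  0.3 -1.1] open 0.502 grip 0.0 pos [525.  -34.3  88.6]
```

```bash
python3 -m inch '[[0,0,0,0,0,0.5,0.5],[0,0,0,0,0,0.44,0.5],[0,0,0,0,0,0,1],[0,0,0,0,0,0,1],[0,0,0,0,0,0,1],[0,0,0,0,0,0,1],[0,0,0,0,0,0,1],[0,0,0,0,0,0,1]]' 40| tail -3
python3 - <<'E'
from h import *
left(524,-33.5,65,-.379)
E
```

```text
contact_force: [0.3, -0.2, -0.6]
opening: 0.22
grasp_force: 40.4
turn first [-0.0001 -0.0002  0.0002] then shift [-0.048  0.009  0.006] t 4.0667 F [ 0.3 -0.2 -0.6] open 0.22 grip 40.4 pos [525.2 -33.7  65.2]
```

```bash
python3 -m inch '[[0,0,0,0,0,-0.5,1],[0,0,0,0,0,-0.8,1],[0,0,0,0,0,-0.8,1],[0,0,-0.027,0,0,0,1],[0,0,-0.027,0,0,0,1],[0,0,-0.027,0,0,0,1]]' | tail -3
python3 -m inch '[[0,0,0,-0.2,-0.9,0,1],[0,0,0,-0.2,-0.9,0,1],[0,0,0,-0.2,-0.9,0,1],[0,0,0,-0.2,-0.9,0,1],[0,0,0,-0.2,-0.9,0,1],[0,0,0,-0.2,-0.9,0,1],[0,0,0,-0.2,-0.9,0,1],[0,0,0,-0.2,-0.9,0,1]]' | tail -3
python3 -m inch '[[0,0,0,-0.2,-0.9,0,1],[0,0,0,-0.2,-0.9,0,1],[0,0,0,-0.2,-0.9,0,1],[0,0,0,-0.2,-0.9,0,1],[0,0,0,-0.2,-0.9,0,1],[0,0,0,-0.2,-0.9,0,1],[0,0,0,0,0,0,1],[0,0,0,0,0,0,1]]' | tail -3
python3 - <<'E'
from h import *
f=grab_frame("scene");save(f,"s2.png")
left(493,293,31,-.125)
E
```

```text
contact_force: [-1.2, -0.1, -0.7]
opening: 0.221
grasp_force: 40.3
contact_force: [1.0, -0.2, -0.7]
opening: 0.224
grasp_force: 40.3
contact_force: [-0.7, -0.6, -1.0]
opening: 0.223
grasp_force: 40.3
turn first [0.0001 0.0001 0.0007] then shift [-0.074 -0.214  3.449] t 5.95 F [ 0.1 -0.1 -0. ] open 0.225 grip 40.3 pos [494.2 287.5 117.2]
```

View pics/s2.png

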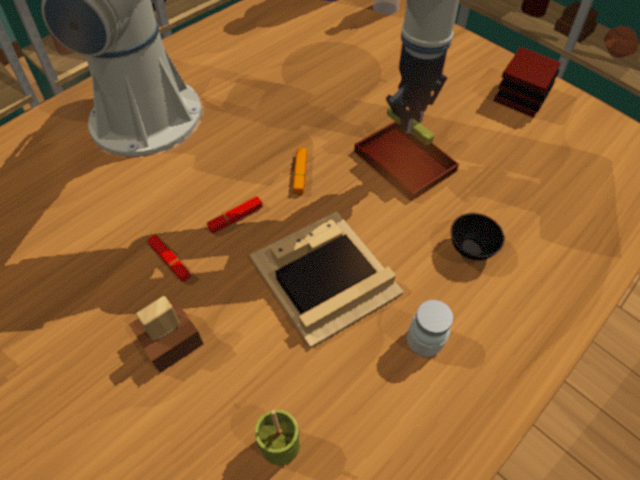

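The slat is held level above the tray, at about (410,125) px. Next I lower it and release.

```bash
python3 -m inch '[[0,0,0,0,-0.2,0.9,1],[0,0,0,0,0,0.9,1],[0,0,0,0,0,0.9,1],[0,0,0,0,0,0.4,1],[0,0,0,0,0,0.2,1],[0,0,0,0,0,0.1,1],[0,0,0,0,0,0.06,1],[0,0,0,0,0,0,1]]' | tail -3
python3 - <<'E'
from h import *
left(493,293,31,-.125)
E
```

```text
contact_force: [0.2, -0.0, -0.2]
opening: 0.222
grasp_force: 40.3
turn first [-0.0002 -0.0003  0.0003] then shift [-0.106 -0.006  0.019] t 6.6167 F [ 0.2 -0.  -0.2] open 0.222 grip 40.3 pos [495.6 292.5  31.5]
```

```bash
python3 -m inch '[[0,0,0,0,0,0.03,0.6],[0,0,0,0,0,0,0.55],[0,0,0,0,0,0,0.55],[0,0,0,0,0,-0.3,0.5],[0,0,0,0,0,-1,0.5],[0,0,0,0,0,-1,0.2],[0,0,0,0,0,-1,0],[0,0,0,0,0,-1,0]]' | tail -3
python3 -m inch '[[0,0,-0.039,0,0,-1,0],[0,0,-0.039,0,0,-1,0],[0,0,-0.039,0,0,0,0],[0,0,-0.039,0,0,0,0],[0,0,-0.039,0,0,0,0],[0,0,-0.039,0,0,0,0],[0,0,-0.039,0,0,0,0]]' | tail -3
python3 -m inch '[[0,0,-0.039,0,0,0,0],[0,0,-0.039,0,0,0,0],[0,0,-0.039,0,0,0,0],[0,0,-0.039,0,0,0,0],[0,0,-0.039,0,0,0,0],[0,0,-0.033,0,0,0,0],[0,0,0,0,0,0,0]]' | tail -3
python3 - <<'E'
from h import *
left(470,-270,180,1.45)
f=grab_frame("top")
C=cloud(f);hsv=cv2.cvtColor(f["pixels"],cv2.COLOR_RGB2HSV).astype(int);H,S,V=hsv[...,0],hsv[...,1],hsv[...,2];X,Y,Z=C[...,0],C[...,1],C[...,2]
m=(H>24)&(H<50)&(S>90)&(V>60)&(Z>5)&(Z<70)&(abs(X-493)<120)&(abs(Y-290)<120)
if m.any():
  v,u=np.nonzero(m);print("slat",np.median(Z[m]),cv2.minAreaRect(onz(f,np.c_[u,v],25)[:,:2].astype(np.float32)))
# jig, unobstructed
for name,q in (("tile",(V<60)&(Z>30)&(Z<48)),("light",(V>100)&(Z>33)&(Z<47))):
  q=q&(X>460)&(X<690)&(Y>-130)&(Y<80)
  k,l,st,_=cv2.connectedComponentsWithStats(q.astype(np.uint8))
  for i in range(1,k):
    if st[i,4]>60:
      v,u=np.nonzero(l==i);b=cv2.minAreaRect(onz(f,np.c_[u,v],40)[:,:2].astype(np.float32));print(name,st[i,4],np.round(b[0],1),np.round(b[1],1),round(b[2],2),cv2.boxPoints(b).round(1).tolist())
E
```

```text
contact_force: [0.3, 1.6, 0.5]
opening: 0.903
grasp_force: 0.0
contact_force: [0.0, 0.3, -0.6]
opening: 1.002
grasp_force: 0.0
contact_force: [0.2, 0.6, 0.0]
opening: 1.001
grasp_force: 0.0
turn first [ 0.0001 -0.0001  0.0015] then shift [-22.456   1.719   0.33 ] t 8.45 F [0.2 0.6 0. ] open 1.001 grip 0.0 pos [495.  292.5 188.3]
slat 24.49686369733331 ((494.15887451171875, 291.1821594238281), (22.32709503173828, 108.69107055664062), 83.4284896850586)
tile 3919 [580.4 -22.8] [135.8  87.1] 77.46 [[523.0999755859375, -79.69999694824219], [608.0999755859375, -98.5999984741211], [637.5999755859375, 34.0], [552.5999755859375, 52.900001525878906]]
light 1171 [636.5 -28.4] [170.   21.2] 77.16 [[607.2999877929688, -109.0], [628.0, -113.69999694824219], [665.7999877929688, 52.099998474121094], [645.0999755859375, 56.79999923706055]]
light 1242 [ 5.137e+02 -4.000e-01] [120.1  36.7] 77.27 [[482.6000061035156, -55.0], [518.4000244140625, -63.099998474121094], [544.9000244140625, 54.099998474121094], [509.0, 62.20000076293945]]
```

```bash
python3 -m inch '[[0,0,0,-1,0.1,0,0],[0,0,0,-1,0.1,0,0],[0,0,0,-1,0.1,0,0],[0,0,0,-1,0.1,0,0],[0,0,0,-1,0.1,0,0],[0,0,0,-1,0.1,0,0],[0,0,0,-1,0.1,0,0],[0,0,0,-1,0.1,0,0]]' | tail -3
python3 -m inch '[[0,0,0,-1,0.1,0,0],[0,0,0,-1,0.1,0,0],[0,0,0,-1,0.1,0,0],[0,0,0,-1,0.1,0,0],[0,0,0,-1,0.1,0,0],[0,0,0,-1,0.1,0,0],[0,0,0,-1,0.1,0,0],[0,0,0,-1,0.1,0,0]]' | tail -3
python3 -m inch '[[0,0,0,-0.9,0.1,0,0],[0,0,0,-0.9,0.1,0,0],[0,0,0,-0.9,0.1,0,0],[0,0,0,-0.6,0.1,0,0],[0,0,0,-0.1,0,0,0],[0,0,0,0,0,0,0],[0,0,0,0,0,0,0]]' | tail -3
python3 - <<'E'
from h import *
left(483,-270,79,1.45)
f=grab_frame("wrist");save(f,"w3.png")
C=cloud(f);Z=C[...,2];m=(Z>97)&(Z<112)&(abs(C[...,0]-483)<60)&(abs(C[...,1]+270)<60)
v,u=np.nonzero(m);print(m.sum(),cv2.minAreaRect(onz(f,np.c_[u,v],104)[:,:2].astype(np.float32)))
E
```

```text
contact_force: [0.7, 0.1, 0.3]
opening: 1.002
grasp_force: 0.0
contact_force: [0.9, 0.4, -0.1]
opening: 1.002
grasp_force: 0.0
contact_force: [-0.2, 1.2, -0.6]
opening: 0.996
grasp_force: 0.0
turn first [-0.0001 -0.0001 -0.0007] then shift [-3.009  0.241  4.344] t 10.4167 F [-0.2  1.2 -0.6] open 0.996 grip 0.0 pos [ 486.1 -194.6  187.6]
2636 ((481.89373779296875, -268.1483154296875), (51.28538513183594, 24.734764099121094), 84.37610626220703)
```

View pics/w3.png

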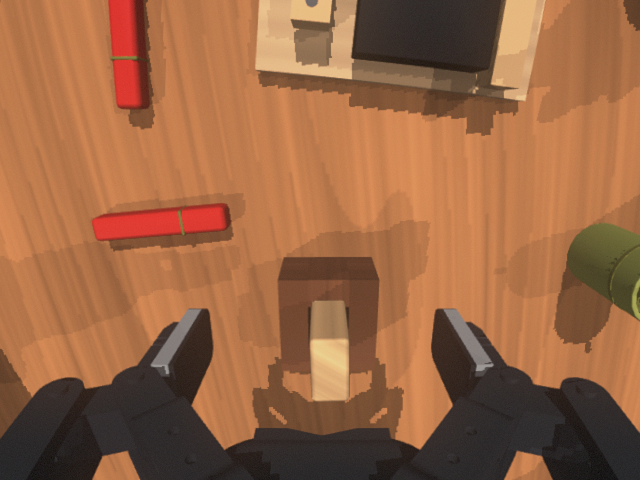

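The wrist view shows the wedge head at (329,350) px, midway between the fingers and square to them. Next I descend and grip it.

```bash
python3 -m inch '[[0,0,0,-0.9,0.1,0,0],[0,0,0,-0.9,0.1,0,0],[0,0,0,-0.9,0,0,0],[0,0,0,-0.27,0,0,0],[0,0,0,0,0,0.9,0.2],[0,0,0,0,0,0.9,0.2],[0,0,0,0,0,0.9,0.3],[0,0,0,0,0,0.6,0.3]]' | tail -3
python3 -m inch '[[0,0,0,0,0,0.5,0.3],[0,0,0,0,0,0.5,0.3],[0,0,0,0,0,0,0.4]]' | tail -3
python3 - <<'E'
from h import *
left(482,-269,79,1.455)
E
```

```text
contact_force: [-0.8, -0.2, -0.0]
opening: 0.701
grasp_force: 0.0
contact_force: [-0.1, 0.4, -0.0]
opening: 0.604
grasp_force: 0.0
turn first [-0.0012 -0.0006 -0.0015] then shift [-0.062  0.043 -0.043] t 11.3833 F [-0.1  0.4 -0. ] open 0.604 grip 0.0 pos [ 481.1 -267.3   77.9]
```

```bash
python3 -m inch '[[0,0,0,-0.05,0.04,-0.04,0.8],[0,0,0,0,0,0,1],[0,0,0,0,0,0,1],[0,0,0,0,0,0,1],[0,0,0,0,0,0,1],[0,0,0,0,0,0,1]]' 100 | tail -3
python3 -m inch '[[0,0,0,0,0,-0.4,1],[0,0,0,0,0,-0.8,1],[0,0,0,0,0,-0.8,1],[0,0,0,0,0,-0.8,1],[0,0,0,0,0,-0.8,1],[0,0,0,0,0,-0.4,1],[0,0,0,0,0,0,1],[0,0,0,0,0,0,1]]' | tail -3
python3 - <<'E'
from h import *
left(482,-269,180,1.455)
f=grab_frame("scene");import pickle;pickle.dump(f,open("s4.pkl","wb"))
im=f["pixels"][130:370,60:300,::-1];cv2.imwrite("pics/s4.png",cv2.resize(im,(600,600),interpolation=cv2.INTER_CUBIC))
E
```

```text
contact_force: [-0.2, 1.9, 7.0]
opening: 0.278
grasp_force: 98.1
contact_force: [0.8, -0.9, -1.2]
opening: 0.282
grasp_force: 98.0
turn first [ 0.0003  0.0001 -0.0016] then shift [ 0.064 -0.054  0.053] t 12.55 F [ 0.8 -0.9 -1.2] open 0.282 grip 98.0 pos [ 483.2 -270.8  181.3]
```

View pics/s4.png

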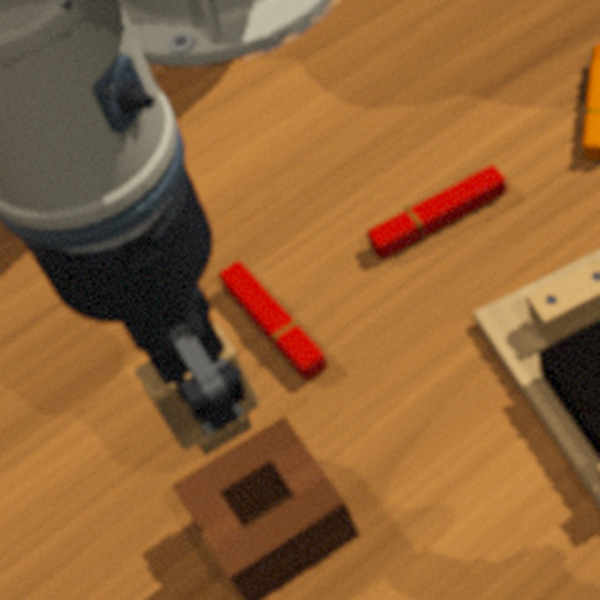

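The scene view shows the wedge clear of the rest, but a finger hides its slope. The wrist camera sees the profile side, so I look from there.

Run:
```python
from h import *
f=grab_frame("wrist");im=f["pixels"][200:460,190:450,::-1];cv2.imwrite("pics/w5.png",cv2.resize(im,(580,580),interpolation=cv2.INTER_CUBIC))
import pickle;pickle.dump(f,open("w5.pkl","wb"))
```

```text
(no output)
```

View pics/w5.png

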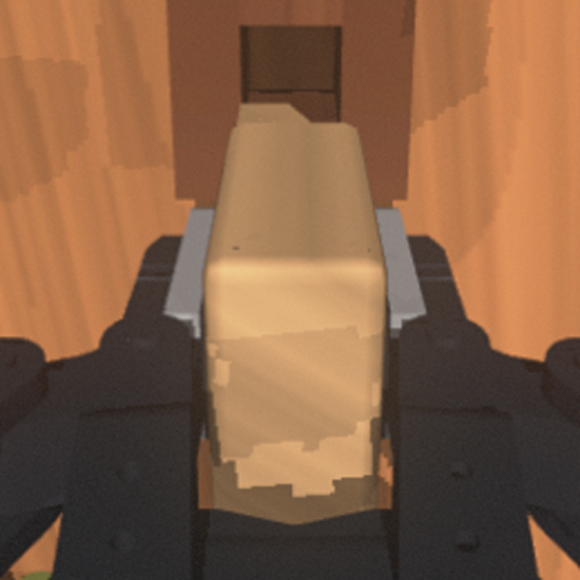

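The wrist view shows the nose with its flat side at crop x=240 (left, world -x). The slope runs from about 293 to 310 on the right (+x), so the wedge already faces the tile correctly.

```bash
python3 - <<'E'
from h import *
import pickle
f=pickle.load(open("w5.pkl","rb"));s=r.sense();p=s["eef_pos"];R=Ro.from_euler("xyz",s["tcp_rot"]).as_matrix()
k=260/580
for q in onz(f,[[190+240*k,200+103*k],[190+293*k,200+103*k]],p[2]-65): print(((q-p)@R).round(1))
left(527.2,-34.3,140,1.348)
E
python3 -m inch '[[0,0,0.0355,0,0,0,1],[0,0,0,1,0,0,1],[0,0,0,1,0,0,1],[0,0,0,1,0,0,1],[0,0,0,1,0,0,1],[0,0,0,1,0,0,1],[0,0,0,1,0,0,1],[0,0,0,1,0,0,1]]' | tail -3
python3 - <<'E'
from h import *
left(527.2,-34.3,120,1.348)
E
```

```text
[ 14.2 -11.8  65. ]
[14.2  0.2 65. ]
turn first [-0.0005 -0.0002  0.0325] then shift [ 9.604 -0.34   1.599] t 12.65 F [-0.2  0.4 -1. ] open 0.283 grip 98.0 pos [ 482.4 -270.3  180. ]
contact_force: [-0.8, -0.3, -0.5]
opening: 0.283
grasp_force: 97.9
turn first [-0.0008  0.     -0.003 ] then shift [ 2.566 -0.399  2.384] t 13.3167 F [-0.8 -0.3 -0.5] open 0.283 grip 97.9 pos [522.8 -99.1 179.6]
```

```bash
python3 -m inch '[[0,0,-0.003,0.8,-0.2,0.2,1],[0,0,0,0.8,-0.2,0.4,1],[0,0,0,0.8,0,0.5,1],[0,0,0,0.17,0,0.5,1],[0,0,0,0,0,0.5,1],[0,0,0,0,0,0.28,1],[0,0,0,0,0,0,1],[0,0,0,0,0,0,1]]' | tail -3
python3 - <<'E'
from h import *
import pickle
left(527.2,-34.3,120,1.348)
f=grab_frame("wrist");im=f["pixels"][150:390,160:480,::-1];cv2.imwrite("pics/w6.png",cv2.resize(im,(800,600),interpolation=cv2.INTER_CUBIC))
pickle.dump(f,open("w6.pkl","wb"))
E
```

```text
contact_force: [-0.3, 0.5, -0.2]
opening: 0.28
grasp_force: 98.0
turn first [-0.0006  0.0001 -0.0001] then shift [ 0.053 -0.023  0.03 ] t 13.9833 F [-0.3  0.5 -0.2] open 0.28 grip 98.0 pos [527.5 -35.7 120.8]
```

View pics/w6.png

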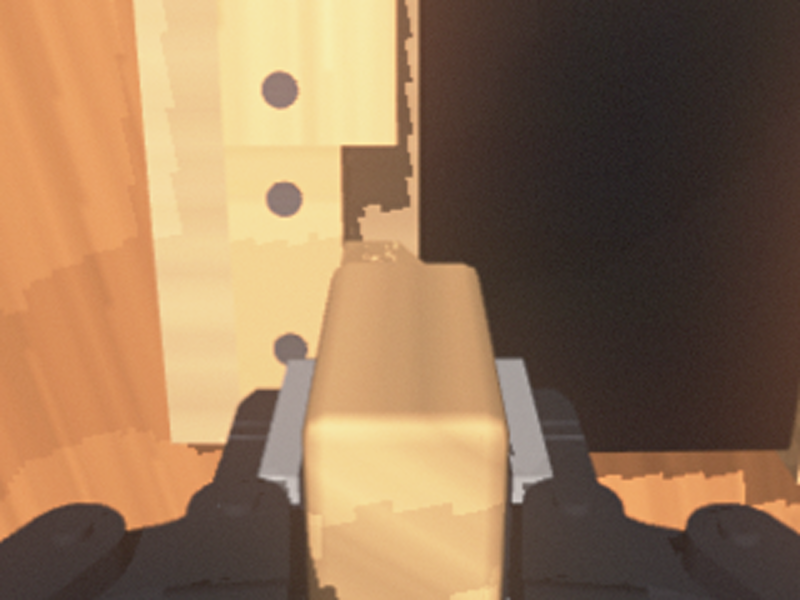

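The view shows the short stop's edge at crop x=342, the tile edge at 419, and the nose's flat side at 345. I work out the clearance from these.

Run:
```python
from h import *
import pickle
f=pickle.load(open("w6.pkl","rb"));p=r.sense()["eef_pos"]
x=np.array([.9754,-.2207,0]);y=np.array([.2207,.9754,0])
c=lambda u,v:[160+u/2.5,150+v/2.5]
P=np.r_[onz(f,[c(342,150),c(342,230),c(397,80),c(419,80),c(419,240)],40),onz(f,[c(345,243),c(400,243)],p[2]-65)]
for q in P: print(((q-p)@x).round(1),((q-p)@y).round(1))
```

```text
-13.9 29.5
-14.2 11.4
-2.1 44.5
2.5 44.5
2.7 9.1
-12.5 14.2
-1.4 14.2
```

Nose clearances are 1.5 mm to the stop and 4 mm to the tile, and the gap is 16.6 mm. I shift 1 mm towards the stop and go in.

```bash
python3 -m inch '[[0,0,0,0,-0.04,0.3,1],[0,0,0,0,0,0.3,1],[0,0,0,0,0,0.2,1],[0,0,0,0,0,0.15,1],[0,0,0,0,0,0.1,1],[0,0,0,0,0,0.1,1],[0,0,0,0,0,0,1]]' 110 | tail -3
python3 - <<'E'
from h import *
left(526.2,-35.5,83,1.348)
E
```

```text
contact_force: [-1.0, -0.1, -1.3]
opening: 0.279
grasp_force: 107.8
turn first [-0.0003  0.     -0.    ] then shift [-0.013 -0.018  0.371] t 14.6167 F [-1.  -0.1 -1.3] open 0.279 grip 107.8 pos [526.7 -35.3  92.3]
```

```bash
for i in 1; do :; done; python3 -m inch '[[0,0,0,0,0,0.08,1],[0,0,0,0,0,0,1],[0,0,0,0,0,0,1]]' | tail -3
python3 -m inch '[[0,0,0,0,0,0.08,1],[0,0,0,0,0,0,1],[0,0,0,0,0,0,1]]' | tail -3
python3 -m inch '[[0,0,0,0,0,0.08,1],[0,0,0,0,0,0,1],[0,0,0,0,0,0,1]]' | tail -3
python3 - <<'E'
from h import *
left(526.2,-35.5,83,1.348)
E
```

```text
contact_force: [-0.6, 0.1, -1.0]
opening: 0.28
grasp_force: 107.8
contact_force: [-2.3, 1.2, -0.9]
opening: 0.279
grasp_force: 108.1
contact_force: [-3.7, 2.2, -1.2]
opening: 0.278
grasp_force: 108.1
turn first [-0.0004 -0.     -0.    ] then shift [-0.017 -0.007  0.139] t 15.3667 F [-3.7  2.2 -1.2] open 0.278 grip 108.1 pos [526.5 -35.1  86.5]
```

```bash
python3 -m inch '[[0,0,0,0,0,0.08,1],[0,0,0,0,0,0,1],[0,0,0,0,0,0,1]]' | tail -3
python3 -m inch '[[0,0,0,0,0,0.06,1],[0,0,0,0,0,0,1],[0,0,0,0,0,0,1]]' | tail -3
python3 - <<'E'
from h import *
left(526.2,-35.5,83,1.348)
E
```

```text
contact_force: [-5.4, 3.4, 3.2]
opening: 0.28
grasp_force: 108.7
contact_force: [-9.6, 4.2, 13.6]
opening: 0.282
grasp_force: 110.0
turn first [-0.0005 -0.      0.    ] then shift [-0.023  0.002  0.037] t 15.8667 F [-9.6  4.2 13.6] open 0.282 grip 110.0 pos [526.3 -34.9  83.9]
```

```bash
python3 -m inch '[[0,0,0,0,-0.02,0.03,1],[0,0,0,0,0,0,1],[0,0,0,0,0,0,1]]' | tail -3
python3 -m inch '[[0,0,0,0,0,0.03,1],[0,0,0,0,0,0,1],[0,0,0,0,0,0,1],[0,0,0,0,0,0,1]]' | tail -3
python3 - <<'E'
from h import *
left(526.2,-35.5,83,1.348)
f=grab_frame("wrist")
import pickle;pickle.dump(f,open("w7.pkl","wb"));save(f,"w7.png")
E
```

```text
contact_force: [-11.3, 3.5, 19.1]
opening: 0.283
grasp_force: 110.9
contact_force: [-12.9, 3.5, 27.5]
opening: 0.279
grasp_force: 112.0
turn first [-0.0002 -0.0001  0.    ] then shift [-0.025  0.005  0.02 ] t 16.45 F [-12.9   3.5  27.5] open 0.279 grip 112.0 pos [526.2 -34.9  83.5]
```

View pics/w7.png

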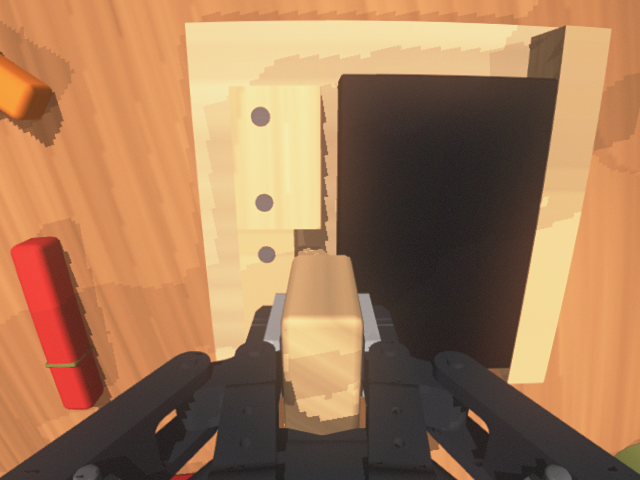

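The tile edge lies against the fence from (556,80) to (512,365), with no visible air. I check the gaps numerically.

Run:
```python
from h import *
import pickle
x=np.array([.9754,-.2207]);o=np.array([519.7,-1.85])
def rows(f,vs,lo,hi):
    g=cv2.cvtColor(f["pixels"],cv2.COLOR_RGB2GRAY).astype(float)
    for v in vs:
        d=np.diff(cv2.GaussianBlur(g[v-2:v+3].mean(0)[None],(5,1),0)[0])[lo:hi]
        u=np.argsort(abs(d))[::-1];keep=[]
        for i in u:
            if all(abs(i-k)>4 for k in keep): keep.append(i)
            if len(keep)==4: break
        us=[lo+k+.5 for k in sorted(keep)];print(v,us,((onz(f,[[a,v] for a in us],40)[:,:2]-o)@x).round(1))
f=pickle.load(open("w7.pkl","rb"));rows(f,[100,130,160,190,220],310,360);print();rows(f,[100,140,200,250,300,340],490,575)
for n in("top",):
    f=grab_frame(n);hsv=cv2.cvtColor(f["pixels"],cv2.COLOR_RGB2HSV).astype(int);C=cloud(f)
    m=(hsv[...,2]<60)&(abs(C[...,2]-40)<8)&(C[...,0]>520)&(C[...,0]<690)&(C[...,1]>-130)&(C[...,1]<80)
    v,u=np.nonzero(m);P=onz(f,np.c_[u,v],40)[:,:2]-o;a=P@x;b=P@np.array([.2207,.9754])
    for b0 in range(-60,61,15): q=a[abs(b-b0)<4]; print(b0,q.max().round(1) if len(q) else None)
left(526.2,-35.5,83,1.348)
```

```text
100 [np.float64(319.5), np.float64(324.5), np.float64(337.5), np.float64(342.5)] [12.9 14.9 20.1 22.2]
130 [np.float64(315.5), np.float64(320.5), np.float64(325.5), np.float64(337.5)] [11.2 13.3 15.3 20.3]
160 [np.float64(315.5), np.float64(320.5), np.float64(325.5), np.float64(336.5)] [11.2 13.3 15.4 20. ]
190 [np.float64(320.5), np.float64(326.5), np.float64(336.5), np.float64(357.5)] [13.3 15.8 20.1 29.1]
220 [np.float64(320.5), np.float64(327.5), np.float64(336.5), np.float64(356.5)] [13.2 16.3 20.3 29. ]

100 [np.float64(513.5), np.float64(535.5), np.float64(545.5), np.float64(555.5)] [ 92.4 101.8 106.1 110.5]
140 [np.float64(496.5), np.float64(523.5), np.float64(531.5), np.float64(550.5)] [ 87.1  98.9 102.4 110.8]
200 [np.float64(514.5), np.float64(521.5), np.float64(540.5), np.float64(547.5)] [ 98.6 101.8 110.6 113.9]
250 [np.float64(511.5), np.float64(517.5), np.float64(531.5), np.float64(573.5)] [100.7 103.6 110.3 131. ]
300 [np.float64(492.5), np.float64(512.5), np.float64(522.5), np.float64(562.5)] [ 95.4 105.4 110.4 130.9]
340 [np.float64(504.5), np.float64(515.5), np.float64(553.5), np.float64(558.5)] [105.  110.8 131.  133.7]
-60 108.1
-45 108.1
-30 108.2
-15 108.2
0 108.2
15 108.6
30 108.6
45 108.6
60 108.3
turn first [-0.0002 -0.0001  0.    ] then shift [-0.025  0.003  0.021] t 16.55 F [-12.3   3.4  26.5] open 0.273 grip 112.0 pos [526.3 -34.9  83.5]
```

```bash
python3 -m inch '[[0,0,0,0,-0.02,0.01,1],[0,0,0,0,0,0,1],[0,0,0,0,0,0,1],[0,0,0,0,0,0,1]]' | tail -3
python3 -m inch '[[0,0,0,0,-0.02,0,1],[0,0,0,0,0,0,1],[0,0,0,0,0,0,1],[0,0,0,0,0,0,1]]' | tail -3
python3 - <<'E'
from h import *
left(526.2,-35.5,83,1.348)
E
```

```text
contact_force: [-12.0, 3.8, 28.0]
opening: 0.271
grasp_force: 112.0
contact_force: [-10.5, 2.9, 26.3]
opening: 0.281
grasp_force: 111.5
turn first [ 0.0004 -0.0001  0.    ] then shift [-0.024  0.009  0.02 ] t 17.2167 F [-10.5   2.9  26.3] open 0.281 grip 111.5 pos [526.1 -34.9  83.5]
```

```bash
python3 -m inch '[[0,0,0,0,-0.02,0.01,1],[0,0,0,0,0,0,1],[0,0,0,0,0,0,1],[0,0,0,0,0,0,1],[0,0,0,0,0,0,1],[0,0,0,0,0,0,1]]' | tail -3
python3 - <<'E'
from h import *
left(526.2,-35.5,83,1.348)
print(r.sign_off())
E
```

```text
contact_force: [-9.5, 2.8, 27.2]
opening: 0.28
grasp_force: 111.5
turn first [ 0.0006 -0.0001  0.    ] then shift [-0.025  0.011  0.019] t 17.7167 F [-9.5  2.8 27.2] open 0.28 grip 111.5 pos [526.1 -34.8  83.5]
the job is handed in; nothing more can be done
None
```

I handed the job in at 17.7 s: the slat lies flat in the tray, and the wedge is still gripped and pressed into the short-stop gap at about 27 N, with the tile flush along the fence as far as the cameras resolve (about 0.5 mm); no verdict came back.

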